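# Put the washed bench dicer back together

## Task

The dicer has been washed and its loose parts lie on the white board. Fit the blade frame with the coarse grid (six large square openings) over the dicer's two guide rods, fully down flat on its ledges, then put the pusher over the same rods, fully down on the frame with its teeth in the grid. Lower each part down the rods by hand rather than letting it drop, let go of everything, and leave the fine-grid frame and the other utensils where they are.

Things in the scene. Friction and masses are not known exactly. Their poses are not given: they have to be found in the camera images.
- dicer: small bench dicer, fixed: grey base 192 mm (its x) by 104 mm (y), two end pedestals with ledges (44 x 60 mm, centred at x = +-68 mm) 85 mm above the work surface, open between them down to a catch tray (rim 54 mm high). On each ledge an upright steel guide rod, 10 mm diameter, 75 mm tall, at x = +-65 mm, y = 0; its top 12 mm tapers to 3.6 mm. Origin: centre of underside; z up
- seat (a point): on the dicer, midway between the rods at the height of the ledge tops (85 mm above the work surface): the centre of the underside of a fully seated blade frame is here
- closed (a point): on the dicer, 14 mm straight above seat: the centre of the pusher plate's underside (pusher_face) is here when the pusher is fully down on a seated frame
- rod_tip_a (a point): top of the guide rod at the dicer's +x end, 160 mm above the work surface
- rod_tip_b (a point): top of the guide rod at the dicer's -x end, 160 mm above the work surface
- board: white plastic cutting board fixed to the work surface, 280 mm (x) by 460 mm (y) by 20 mm thick; origin: centre of its underside
- coarse_frame: blade frame to fit: flat cast aluminium, 14 mm thick, 0.18 kg. Middle 90 mm (x) by 60 mm (y; straight sides to grip across), its 70 x 46 mm window divided by thin steel blades into 3 x 2 openings 22 mm square. An ear 40 mm wide at each x end reaches to 87 mm from the middle, with a 13 mm through hole at x = +-65 mm, y = 0. Origin: centre of underside; z up; same when turned half a turn
- fine_frame: the other blade frame, not needed: same outline, size and holes, but its window has 6 x 4 = 24 small openings about 10 mm square. Origin: centre of its underside
- pusher: aluminium plate 12 mm thick, 0.26 kg, middle 90 x 56 mm, same ears and 13 mm holes at x = +-65 mm, y = 0. Under it 3 x 2 white square teeth 10 mm long, on which it stands; on top a black handle bar along x, 92 x 18 (y) x 16 mm, 19 mm clear above the plate, on posts at x = +-34 mm. Height 57 mm. Origin: centre of the tooth ends; z up; same when turned half a turn
- pusher_face (a point): centre of the underside of the pusher's plate, 10 mm above the tooth ends (the pusher's origin)
- pusher_grip (a point): centre of the pusher's handle bar, 49 mm above the tooth ends
- dip_bowl: black dipping bowl, 92 mm across, 38 mm tall; stays where it is. Origin: centre of its underside
- black_cup: black cup, 68 mm across, 85 mm tall; stays where it is. Origin: centre of its underside
- utensil_pot: perforated steel utensil pot, 100 mm across, 120 mm tall (utensils reach to 170 mm); stays where it is. Origin: centre of its underside

How it is judged (in metres and radians):
On the way, in this order (a step that is already met when the one before it is completed fails the run):
1. the coarse blade frame is over both rods, fully down and flat on the ledges, and let go (distance between coarse_frame and seat below 0.004 m and angle between the z axis of coarse_frame and the z axis of dicer, either way round below 0.04 rad and angle between the x axis of coarse_frame and the x axis of dicer, either way round below 0.08 rad and contact force between coarse_frame and the fingers below 0.3 N), for 0.2 s.
2. the pusher is over both rods, fully down on the frame (distance between pusher_face and closed below 0.004 m and angle between the z axis of pusher and the z axis of dicer, either way round below 0.04 rad and angle between the x axis of pusher and the x axis of dicer, either way round below 0.08 rad), for 0.2 s.
At the end, for the whole second after the job is handed in: the coarse frame lies flat on the ledges over both rods (its underside's centre within 4 mm of seat, tilt under 2.3 degrees, turned under 4.6 degrees against the dicer), the pusher lies on it over both rods (its plate's underside within 4 mm of closed, same angles), and both are at rest (all of step 2 and distance between coarse_frame and seat below 0.004 m and angle between the z axis of coarse_frame and the z axis of dicer, either way round below 0.04 rad and angle between the x axis of coarse_frame and the x axis of dicer, either way round below 0.08 rad and linear speed of each of coarse_frame, pusher below 0.02 m/s); the robot touches nothing.
It fails at once if the coarse frame is dropped down the rods (faster than 0.4 m/s with its holes over them) (horizontal distance between coarse_frame and seat below 0.006 m and distance between coarse_frame and seat below 0.07 m and linear speed of coarse_frame above 0.4 m/s).
It fails at once if the pusher is dropped down the rods (faster than 0.4 m/s with its holes over them) (horizontal distance between pusher_face and closed below 0.006 m and distance between pusher_face and closed below 0.055 m and linear speed of pusher above 0.4 m/s).
It fails at once if the fine-grid frame is moved more than 25 mm (distance of fine_frame from where it was at the start of the episode above 0.025 m).
It fails at once if the bowl, cup or utensil pot is moved more than 25 mm (distance of any of dip_bowl, black_cup, utensil_pot from where it was at the start of the episode above 0.025 m).
It also fails if it takes over 64 s, if anything falls off the work surface, if the arm or the gripper's body presses on something with over 40 N, if the wrist force passes 120 N, or if a joint passes its speed limit or range.

## Robot

A 7-joint arm with a two-finger parallel gripper is mounted at the origin on the work surface. World frame = base frame: x ahead of the robot, y to its left, z up, the work surface at z = 0. Lengths are in mm, angles in rad, forces in N, time in s.
With the tool pointing down it reaches from about 400 to 850 mm from the base axis. Payload 10.4 kg.
Tool frame: the origin (TCP) lies at the very end of the fingers, on their centre line; the grasp point (between the pads) lies 19 mm behind it; z points along the fingers, x is the direction in which the jaws open and shut, and the axes are right-handed (so a half turn about z gives the same grasp; the last joint's range is limited). The gripper opens to 87 mm and grips with 3 to 60 N. Pads are 19 mm wide; open, the fingers measure 117 mm over their backs; the gripper's body (75 mm by 190 mm) begins 51 mm behind the grasp point.
Start: joints at [1.187, 0.332, -0.065, 1.46, 0.022, 1.35, -0.088], TCP at [220.662, -584.774, 222.576] pointing down, gripper open.
Joint ranges: [-2.6, 2.6], [-0.5, 2.12], [-1.47, 1.34], [0.16, 2.42], [-1.27, 4.41], [0.06, 2.06], [-2.6, 2.6]. Speed limits (rad/s): [2.22, 2.22, 2.79, 2.79, 3.14, 3.14, 3.14].

## Interface

Orientations are given as a unit quaternion [x, y, z, w].
In Python, from cell import bot, imaging, job_done gives the robot as it stands. The module is installed in compiled form; this text tells all that it offers.
- The arm moves only by the tool play_rows, never from a script. Its argument "plan" is a list of rows, each a list of 2 entries, a list of its own where there are three numbers: the shift along the tool's x, y, z in cm, then the turn, a rotation vector about the tool's x, y, z in degrees. A call has 1 to 12 rows; each row is the pose to reach, as a shift and turn from the pose commanded when the call began, along the tool's axes at that moment; what a row does not reach only later rows make up. A row lasts 1/8 s, in which the tool goes at most 62.5 mm and 10.7 degrees, less where a joint would pass 70% of its speed; a pose out of reach is approached as far as the arm can. A call with a gripper value outside its range is refused whole. "grip" is the closure, from -1 (fully open) to 1 (shut), set as the call begins (left out, the last holds). The fingers move at their own pace and stop on an object; the grip force is fixed at half the most. Time passes only in rows, so rows that repeat a pose let the fingers close. It gives the time, the measured TCP pose, the force and the opening at its end, in the units of the state.
- bot.read_state(): the state, without advancing time (a new reading comes with each control period).
- imaging.snapshot(name): name is "side" or "top"; returns the picture (420x560x3 uint8, red, green, blue); there is no depth.
- imaging.calibration(name): a dict with "mtx" (3x3 intrinsics, pixels), "k1" (the pictures are not rectified: a ray, as slopes to the right and down, at radius r is drawn at 1 + k1 r^2 times it, then the intrinsics apply), "eye" and "rotation" of the camera in the world. Camera axes: x right, y up, looking along -z (the intrinsics and any distortion apply to the point x, -y, -z); pixel columns grow to the right and rows downward; lengths in mm; the calibration is good to about 2 mm. A picture is of the moment at which its call begins. calibration takes no time and is no camera call.
- job_done(): hands the job in, once; it reports no verdict.
The state is a dict: "clock": time; "joints": joint angles; "qd": joint speeds; "effort": joint torques, N m; "tcp_pos": TCP position; "eef_rot": TCP orientation; "wrist_force": force on the tool from outside, world axes, zero at the start; "moment": the same for the moment, N m; "finger_gap": finger opening in mm.
Only numpy, scipy, OpenCV 4.12 (cv2) and the standard library are available. Lean on these libraries where they do the work, as an engineer would, in place of code of your own. Each camera call takes 0.05 s, during which the arm holds its last target.

## Working session

There is one attempt and no reset: what is moved stays moved. The work goes in short steps, Python scripts to look and compute and a tool call to move; the robot and the scene stay as the last step left them, time stands still between calls to the robot, and variables do not carry over. Pictures are saved under pics/ and viewed, and the job is handed in when it is done.

Besides the shell and the picture viewer there is one more tool, called after "Emit:" as name(argument=value, ...), one argument or row to a line, values as JSON. play_rows: Moves the arm, as the interface text tells. Its arguments: {"type":"object","properties":{"plan":{"type":"array"},"grip":{"type":"number"}},"required":["plan"]}

```bash
mkdir -p pics; cat > h.py <<'E'
import numpy as np,cv2
from cell import bot,imaging,job_done
def cal(n): return imaging.calibration(n)
def ray(n,u,v):
    c=cal(n);K=np.array(c['mtx'],float);k1=c['k1']
    d=cv2.undistortPoints(np.array([[[u,v]]],float),K,np.array([k1,0,0,0,0.]))[0,0]
    R=np.array(c['rotation'],float)
    return np.array(c['eye'],float),R@np.array([d[0],-d[1],-1.])
def onz(n,u,v,z):
    e,d=ray(n,u,v);return e+d*(z-e[2])/d[2]
def proj(n,P):
    c=cal(n);R=np.array(c['rotation'],float);p=(np.array(P,float)-c['eye'])@R
    x=p[...,0]/-p[...,2];y=-p[...,1]/-p[...,2];f=1+c['k1']*(x*x+y*y)
    K=np.array(c['mtx']);return np.stack([K[0,0]*x*f+K[0,2],K[1,1]*y*f+K[1,2]],-1)
def two(a,b):
    e1,d1=ray('side',*a);e2,d2=ray('top',*b)
    d1/=np.linalg.norm(d1);d2/=np.linalg.norm(d2)
    t=np.linalg.lstsq(np.stack([d1,-d2],1),e2-e1,rcond=None)[0]
    p,q=e1+d1*t[0],e2+d2*t[1];return (p+q)/2,np.linalg.norm(p-q)
def shot(n,f):
    im=imaging.snapshot(n);cv2.imwrite('pics/'+f,im[:,:,::-1]);return im
E
python3 - <<'E'
from h import *
print(bot.read_state())
for n in('side','top'):
    print(n,cal(n)); shot(n,n+'0.png')
E
```

```text
{'clock': 0.0, 'joints': array([ 1.18741975,  0.33284534, -0.06471093,  1.46092254,  0.02161178,
        1.34990943, -0.08848013]), 'qd': array([ 0.00101538, -0.00037849,  0.00172371, -0.00033693,  0.00011394,
        0.00022186,  0.00097064]), 'effort': array([-4.06996821e-05, -6.23263264e+01,  2.41140352e-02, -3.89889050e+01,
       -6.14948594e-02,  3.99262388e-02,  1.68557849e-04]), 'tcp_pos': array([ 220.48766695, -584.40805911,  221.77950818]), 'eef_rot': array([ 8.22511466e-01, -5.68748105e-01, -5.90992165e-04, -3.64409358e-04]), 'wrist_force': array([ 0.20790524, -0.22076107, -0.19853959]), 'moment': array([-0.00152546, -0.0005111 , -0.04550302]), 'finger_gap': 86.99469295451811}
side {'mtx': array([[380.96645416,   0.        , 283.18547512],
       [  0.        , 380.96645416, 206.96135173],
       [  0.        ,   0.        ,   1.        ]]), 'k1': -0.007515319551499243, 'eye': array([ 568.90953681, -720.80476242,  643.03480486]), 'rotation': array([ 0.46276348, -0.01425713, -0.0051703 ,  0.88635205])}
top {'mtx': array([[530.65111275,   0.        , 279.82845676],
       [  0.        , 530.65111275, 207.5748048 ],
       [  0.        ,   0.        ,   1.        ]]), 'k1': -0.07813041142532608, 'eye': array([ 485.90410933,   10.68087711, 1336.47328225]), 'rotation': array([ 0.03873931, -0.03789461, -0.69925512,  0.71281522])}
```

```bash
sed -i "s/^def cal.*/from scipy.spatial.transform import Rotation as Ro\ndef cal(n):\n    c=dict(imaging.calibration(n));c['rotation']=Ro.from_quat(c['rotation']).as_matrix();return c/" h.py; python3 -c "
from h import *
print(proj('top',[485,10,0]),onz('top',*proj('top',[600,100,20]),20))"
```

```text
[280.17510927 265.65718561] [600. 100.  20.]
```

View pics/side0.png

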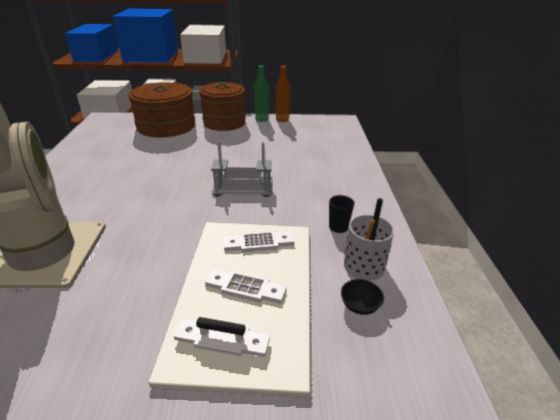

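View pics/top0.png

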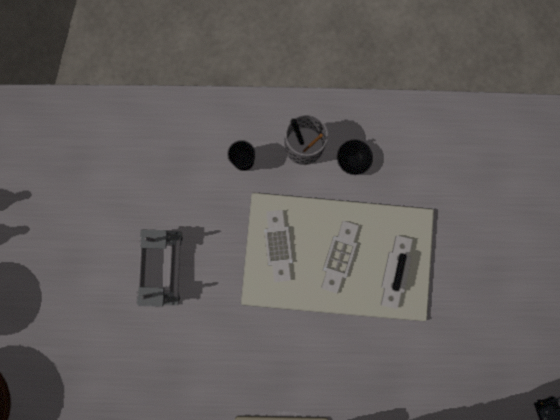

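```bash
python3 - <<'E'
import cv2
t=cv2.imread('pics/top0.png');s=cv2.imread('pics/side0.png')
def z(im,x0,y0,x1,y1,k,f): cv2.imwrite('pics/'+f,cv2.convertScaleAbs(cv2.resize(im[y0:y1,x0:x1],None,fx=k,fy=k,interpolation=cv2.INTER_CUBIC),alpha=1.3))
z(t,250,195,430,315,4.4,'z_tb.png');z(t,125,215,225,315,6,'z_td.png')
z(s,195,130,295,205,8,'z_sd.png');z(s,165,220,305,365,4,'z_sb.png')
E
```

```text
(no output)
```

View pics/z_tb.png

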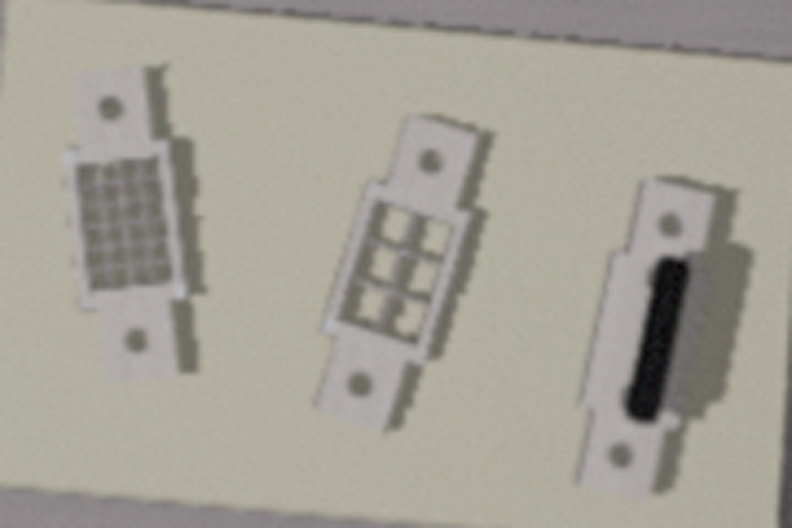

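View pics/z_td.png

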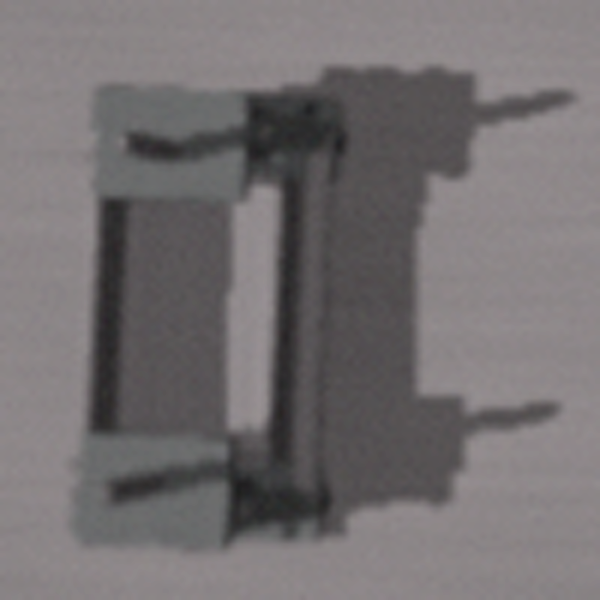

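View pics/z_sd.png

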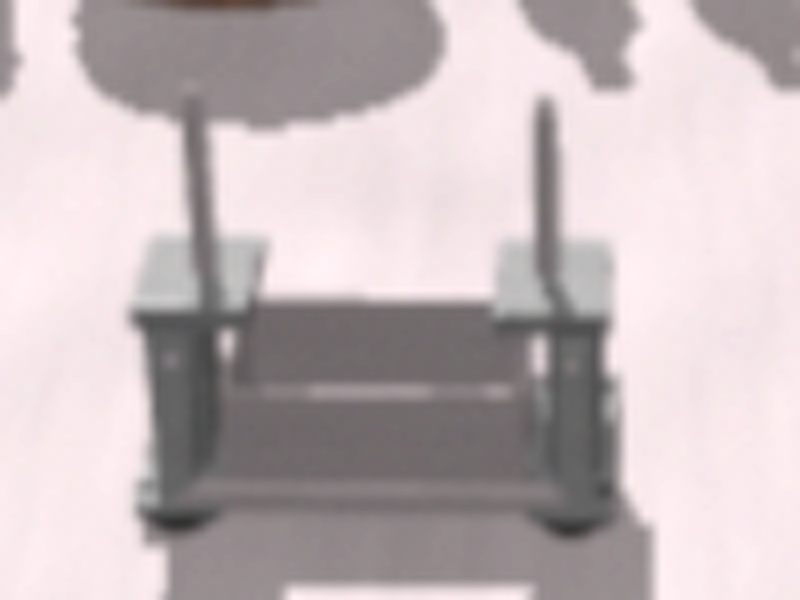

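View pics/z_sb.png

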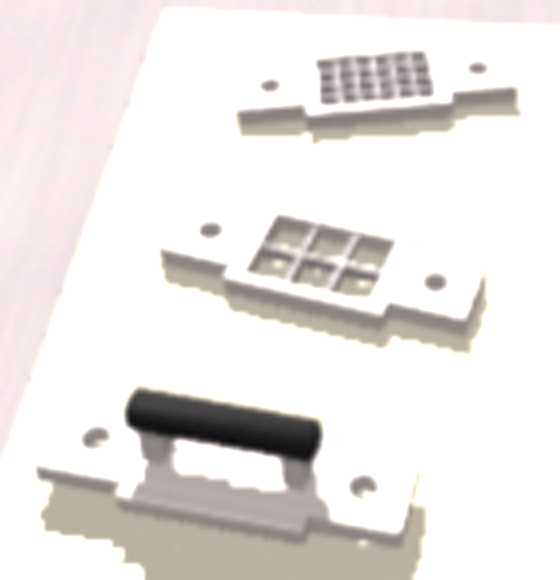

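```bash
python3 - <<'E'
from h import *
t=cv2.imread('pics/top0.png').astype(int);s=cv2.imread('pics/side0.png').astype(int)
def u(x,y,k,x0,y0): return ((x+.5)/k-.5+x0,(y+.5)/k-.5+y0)
def cen(im,p,r,frac=.5):
    x,y=int(round(p[0])),int(round(p[1]));w=im[y-r:y+r+1,x-r:x+r+1].mean(2)
    hi=np.percentile(w,85);W=np.clip(hi-8-w,0,None)
    yy,xx=np.mgrid[y-r:y+r+1,x-r:x+r+1];return (W*xx).sum()/W.sum(),(W*yy).sum()/W.sum()
def rep(n,a,b,z):
    A,B=onz(n,*a,z),onz(n,*b,z);d=A-B;print(n,np.round(a,1),np.round(b,1),A.round(1),B.round(1),'mid',((A+B)/2).round(1),'len',np.linalg.norm(d).round(1),'ang',np.degrees(np.arctan2(d[1],d[0])).round(2))
for name,pa,pb,z in [('fine',(110,107),(136,340),34),('coarse',(430,160),(360,384),34),('push',(670,224),(620,455),42)]:
    a=cen(t,u(*pa,4.4,250,195),4);b=cen(t,u(*pb,4.4,250,195),4);print(name);rep('top',a,b,z)
for name,pa,pb,z in [('fine',(478,68),(270,86),34),('coarse',(435,282),(210,230),34),('push',(364,487),(96,437),42)]:
    a=u(*pa,4,165,220);b=u(*pb,4,165,220);print(name);rep('side',a,b,z)
print('rod tips');rep('top',u(128,143,6,125,215),u(113,491,6,125,215),160);rep('side',u(545,97,8,195,130),u(193,92,8,195,130),160)
for a,b in (((545,97),(128,143)),((193,92),(113,491))): print(two(u(*a,8,195,130),u(*b,6,125,215)))
print('handle top'); rep('top',u(674,262,4.4,250,195),u(640,418,4.4,250,195),77)
# ledges
g=t.mean(2);hsv=t[...,1]-t[...,2]
print(t[235,150],t[300,150],t[235,115],t[250,160])
E
```

```text
fine
top [274.7 219.2] [280.5 272. ] [598.7  25.8  34. ] [469.7   8.9  34. ] mid [534.2  17.3  34. ] len 130.1 ang 7.47
coarse
top [347.4 231.4] [331.4 282. ] [ 572.  -153.6   34. ] [ 447.8 -115.5   34. ] mid [ 509.9 -134.6   34. ] len 130.0 ang -17.06
push
top [401.9 245.8] [390.6 298.1] [ 538.5 -286.6   42. ] [ 411.4 -259.    42. ] mid [ 475.  -272.8   42. ] len 130.1 ang -12.26
fine
side [284.1 236.6] [232.1 241.1] [600.4  23.   34. ] [471.5   5.1  34. ] mid [536.  14.  34.] len 130.1 ang 7.88
coarse
side [273.4 290.1] [217.1 277.1] [ 573.1 -156.4   34. ] [ 449.3 -117.9   34. ] mid [ 511.2 -137.2   34. ] len 129.7 ang -17.29
push
side [255.6 341.4] [188.6 328.9] [ 540.4 -288.8   42. ] [ 413.5 -260.6   42. ] mid [ 476.9 -274.7   42. ] len 130.0 ang -12.53
rod tips
top [145.9 238.4] [143.4 296.4] [539.1 310.3 160. ] [411.  310.5 160. ] mid [475.1 310.4 160. ] len 128.1 ang -0.08
side [262.7 141.7] [218.7 141.1] [541.6 307.7 160. ] [412.7 309.3 160. ] mid [477.2 308.5 160. ] len 128.9 ang -0.71
(array([540.34640873, 310.75583989, 158.46408928]), np.float64(2.3185435349758365))
(array([411.73258539, 310.7480387 , 159.28724202]), np.float64(1.518648141270474))
handle top
top [402.8 254.2] [395.1 289.6] [ 517.3 -280.8   77. ] [ 433.4 -262.3   77. ] mid [ 475.3 -271.5   77. ] len 85.9 ang -12.45
[82 82 82] [82 84 83] [104 103 107] [64 60 65]
```

```bash
python3 - <<'E'
from h import *
t=cv2.imread('pics/top0.png').astype(int)
def u(x,y,k,x0,y0): return ((x+.5)/k-.5+x0,(y+.5)/k-.5+y0)
for q in [(97,85),(247,88),(243,198),(95,198),(85,433),(233,435),(228,547),(74,545)]: print(onz('top',*u(*q,6,125,215),85).round(1))
print()
for q in [(150,237),(268,240),(240,325),(132,318),(500,240),(610,242),(608,325),(494,321)]: print(onz('side',*u(*q,8,195,130),85).round(1))
# subpixel tips/greenness map
print((t[225:312,140:172,1]*2-t[225:312,140:172,0]-t[225:312,140:172,2])[::6])
E
```

```text
[565.2 342.8  85. ]
[565.2 282.9  85. ]
[521.8 282.7  85. ]
[520.5 341.6  85. ]
[428.5 341.6  85. ]
[429.2 283.1  85. ]
[385.7 283.4  85. ]
[384.9 344.1  85. ]

[387.1 338.3  85. ]
[432.9 336.5  85. ]
[429.  269.5  85. ]
[388.6 274.2  85. ]
[522.7 337.9  85. ]
[565.5 337.   85. ]
[565.  271.4  85. ]
[522.6 273.8  85. ]
[[ -6  -6  -5  -3  -5  -6  -5  -4  -5  -5  -7  -6  -6  -7  -5  -8  -7  -7
   -5 -10  -6  -9  -8  -5  -6  -6  -7  -7  -5  -7  -5  -6]
 [ -3   2  -1   1  -1   0   2   2  -1   1   0  -1   0   1   2   1  -1   2
    4   2   3  -1   1   1   3   4  -1   1  -1  -3  -2   0]
 [ -5   1   1   0   0  -3   0  -3  -2   2  -3   1  -2   2  -2  -1  -1   0
   -2   2  -1   1   0   1   0   0  -3   0  -2  -1   0   1]
 [ -4  -1  -2  -4   2   0   0   1   1   0   3   1   0   0   1   3  -1   1
    0   1  -1   1   1   2   4  -4  -2   0   3  -5   2  -5]
 [ -6  -4  -6   5   0  -5  -3  -5  -4  -7  -3  -5  -3  -5  -8  -3  -5  -2
   -9  -6  -3  -2  -5  -3  -5  -3  -5  -8  -5 -10  -5  -1]
 [ -2  -6  -2  -2  -7  -1  -3  -3  -5  -5  -4  -4  -6  -4  -7  -2  -5  -8
   -3  -4  -3  -3  -5  -9  -8  -6  -4  -
[... 516 characters left out ...]
6  -8  -5  -5  -7  -6  -3  -5  -3]
 [ -4  -1  -2   0  -3  -3  -4  -6  -4  -3  -3  -5  -6  -4  -7  -2  -6  -3
   -6  -2  -3  -4  -9  -6  -4  -7  -4  -5  -8  -6  -3  -3]
 [  2  -3   2  -3   3   3   1   0   0   2  -1  -1  -1   1  -1  -2  -1   0
   -2   2   3  -3  -2  -1  -4  -4  -2  -6  -3 -10   1  -2]
 [ -2   2  -6  -4  -2  -1  -1  -4  -2  -3  -1   1   1   0  -1   4   1  -1
    2   1  -1   0   1  -1   1   2  -1   1   2   3  -4  -2]
 [ -1  -2  -1  -2   0  -2   0  -1  -1   2  -1   0  -2  -2   1   3   1   1
    2   1  -3   1   1   0  -2   3   2   2   1  -3  -2  -1]
 [ -5  -5  -5  -4  -7  -5  -7  -6  -6  -3  -5  -7  -7  -5  -4  -7  -7  -7
   -5  -7  -8  -6  -7  -4  -5  -6  -7  -5  -4  -4  -3  -8]]
```

```bash
cat >> h.py <<'E'
def delta(target,ang,st=None):
    """shift (cm) and rotvec (deg) in tool axes from measured pose to target pos, tool down with x at ang"""
    s=st or bot.read_state();R=Ro.from_quat(s['eef_rot']);a=np.radians(ang)
    T=Ro.from_matrix(np.array([[np.cos(a),np.sin(a),0],[np.sin(a),-np.cos(a),0],[0,0,-1]]))
    sh=R.inv().apply(np.array(target)-s['tcp_pos'])/10
    rv=np.degrees((R.inv()*T).as_rotvec())
    X=R.as_matrix()[:,0];Z=R.as_matrix()[:,2]
    print('t',s['clock'],'tcp',s['tcp_pos'].round(2),'xang',np.degrees(np.arctan2(X[1],X[0])).round(2),'tilt',np.degrees(Z[:2]).round(2),'F',np.round(s['wrist_force'],1),'gap',round(s['finger_gap'],1))
    print('shift',sh.round(3),'rot',rv.round(2),'|sh|',np.linalg.norm(sh).round(1));return sh,rv
E
python3 - <<'E'
from h import *
sh,rv=delta([510.5,-136,150],-107.1)
E
```

```text
t 0.1 tcp [ 220.48 -584.44  221.83] xang -69.33 tilt [-0.03  0.07] F [-0.2 -0.  -0.2] gap 87.3
shift [-31.709 -42.967   7.22 ] rot [3.000e-02 7.000e-02 3.777e+01] |sh| 53.9
```

Emit:
play_rows(
  plan=[
    [[-2, -2.7, 0.4], [0, 0, 3]],
    [[-5, -6.8, 1], [0, 0, 7]],
    [[-8.5, -11.5, 2], [0, 0, 11]],
    [[-12, -16.3, 3], [0, 0, 15]],
    [[-15.5, -21, 4], [0, 0, 19]],
    [[-19, -25.8, 5], [0, 0, 23]],
    [[-22.5, -30.5, 6], [0, 0, 27]],
    [[-26, -35.2, 6.6], [0, 0, 31]],
    [[-29, -39.3, 7], [0, 0, 34.5]],
    [[-31, -42, 7.2], [0, 0, 37]],
    [[-31.7, -43, 7.2], [0, 0, 37.8]],
    [[-31.7, -43, 7.2], [0, 0, 37.8]],
  ],
  grip=-1,
)

```text
clock: 1.6
tcp_pos: [511.2, -135.4, 150.2]
eef_rot: [-0.595, 0.804, 0.0, -0.0]
wrist_force: [-1.3, -0.1, -0.7]
finger_gap: 86.9
```

```bash
python3 - <<'E'
from h import *
shot('top','t1.png');shot('side','s1.png')
delta([510.5,-136,22],-107.1)
s=cv2.imread('pics/s1.png');cv2.imwrite('pics/s1z.png',cv2.resize(s[180:380,150:350],None,fx=3,fy=3,interpolation=2))
E
```

```text
t 1.7 tcp [ 510.58 -137.11  150.32] xang -107.15 tilt [-0.03 -0.01] F [ 0.3 -1.1 -0.3] gap 86.9
shift [-0.109  0.035 12.832] rot [ 0.03 -0.02 -0.05] |sh| 12.8
```

View pics/s1z.png

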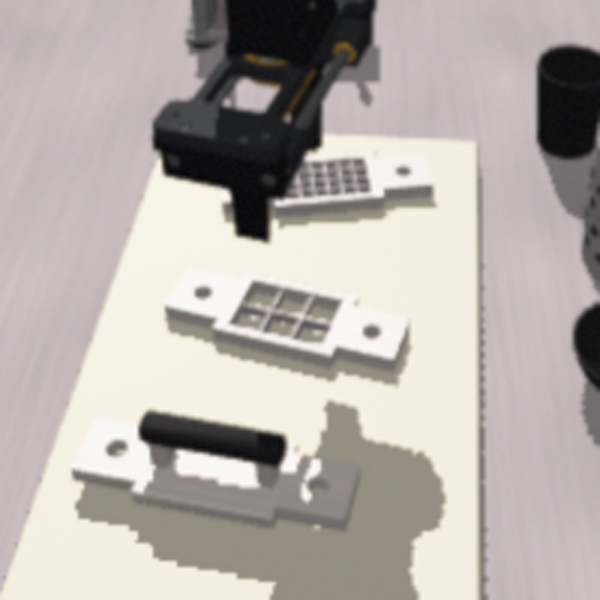

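View pics/t1.png

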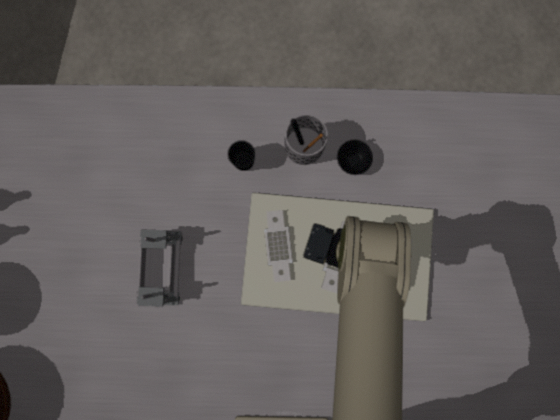

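Emit:
play_rows(
  plan=[
    [[0, 0, 2], [0, 0, 0]],
    [[-0.05, 0, 5], [0, 0, 0]],
    [[-0.1, 0, 8], [0, 0, 0]],
    [[-0.1, 0, 10], [0, 0, 0]],
    [[-0.1, 0, 11.2], [0, 0, 0]],
    [[-0.1, 0, 11.8], [0, 0, 0]],
    [[-0.1, 0, 11.8], [0, 0, 0]],
    [[-0.1, 0, 11.8], [0, 0, 0]],
  ],
)

```text
clock: 2.7
tcp_pos: [511.8, -135.6, 33.3]
eef_rot: [-0.594, 0.805, -0.001, 0.0]
wrist_force: [0.6, 0.6, -0.2]
finger_gap: 87.5
```

```bash
python3 - <<'E'
from h import *
shot('side','s2.png')
delta([510.5,-136,22.5],-107.1)
print(proj('side',[496,-184,150]))
s=cv2.imread('pics/s2.png');cv2.imwrite('pics/s2z.png',cv2.resize(s[200:360,150:350],None,fx=4,fy=3.75,interpolation=2))
E
```

```text
t 2.75 tcp [ 511.84 -135.61   33.25] xang -107.13 tilt [ 0.06 -0.03] F [-0.1 -0.   0.2] gap 87.0
shift [0.077 0.118 1.075] rot [-0.07 -0.01 -0.03] |sh| 1.1
[232.92597032 258.48709937]
```

View pics/s2z.png

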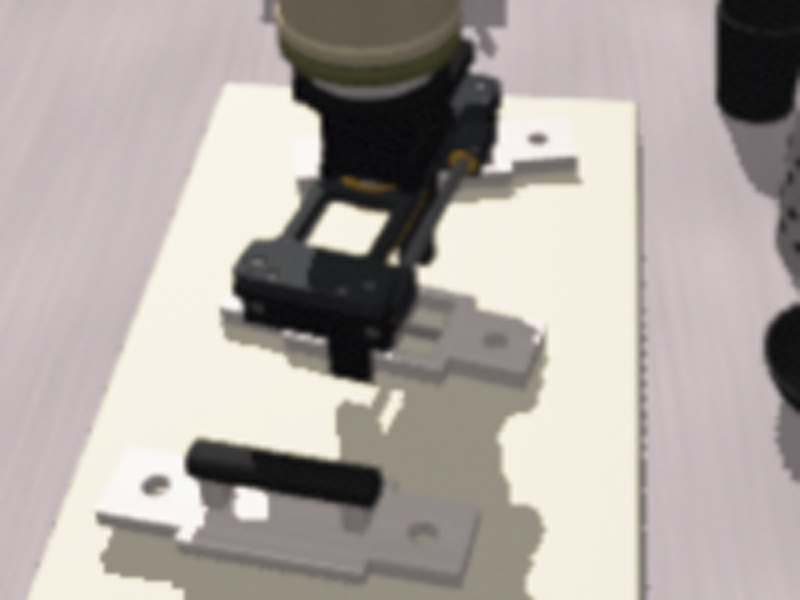

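Emit:
play_rows(
  plan=[
    [[0, 0.1, 0.5], [0, 0, 0]],
    [[0, 0.1, 0.9], [0, 0, 0]],
    [[0, 0.1, 1.05], [0, 0, 0]],
    [[0, 0.1, 1.05], [0, 0, 0]],
  ],
)

```text
clock: 3.25
tcp_pos: [510.3, -135.1, 21.9]
eef_rot: [-0.594, 0.805, 0.0, -0.0]
wrist_force: [-0.3, 0.0, -0.5]
finger_gap: 87.1
```

Emit:
play_rows(
  plan=[
    [[0, 0, 0], [0, 0, 0]],
    [[0, 0, 0], [0, 0, 0]],
    [[0, 0, 0], [0, 0, 0]],
    [[0, 0, 0], [0, 0, 0]],
    [[0, 0, 0], [0, 0, 0]],
    [[0, 0, 0], [0, 0, 0]],
  ],
  grip=1,
)

```text
clock: 4.0
tcp_pos: [510.4, -135.2, 22.1]
eef_rot: [-0.594, 0.805, -0.0, -0.0]
wrist_force: [0.4, -1.5, 0.8]
finger_gap: 59.6
```

Emit:
play_rows(
  plan=[
    [[0, 0, -0.5], [0, 0, 0]],
    [[0, 0, -2], [0, 0, 0]],
    [[0, 0, -5], [0, 0, 0]],
    [[0, 0, -9], [0, 0, 0]],
    [[0, 0, -13], [0, 0, 0]],
    [[0, 0, -16], [0, 0, 0]],
    [[0, 0, -18], [0, 0, 0]],
    [[0, 0, -18], [0, 0, 0]],
  ],
)

```text
clock: 5.0
tcp_pos: [511.3, -135.2, 204.3]
eef_rot: [-0.594, 0.804, -0.002, 0.001]
wrist_force: [-0.6, -0.0, -1.3]
finger_gap: 59.5
```

```bash
python3 - <<'E'
from h import *
shot('side','s3.png');shot('top','t3.png')
delta([476,310.5,205],-90)
s=cv2.imread('pics/s3.png');cv2.imwrite('pics/s3z.png',cv2.resize(s[140:300,150:350],None,fx=4,fy=3.75,interpolation=2))
E
```

```text
t 5.1 tcp [ 510.09 -135.07  201.76] xang -107.13 tilt [-0.01 -0.01] F [-0.3 -0.  -2.9] gap 59.5
shift [-41.578  16.378  -0.328] rot [ 1.000e-02 -1.000e-02 -1.713e+01] |sh| 44.7
```

View pics/s3z.png

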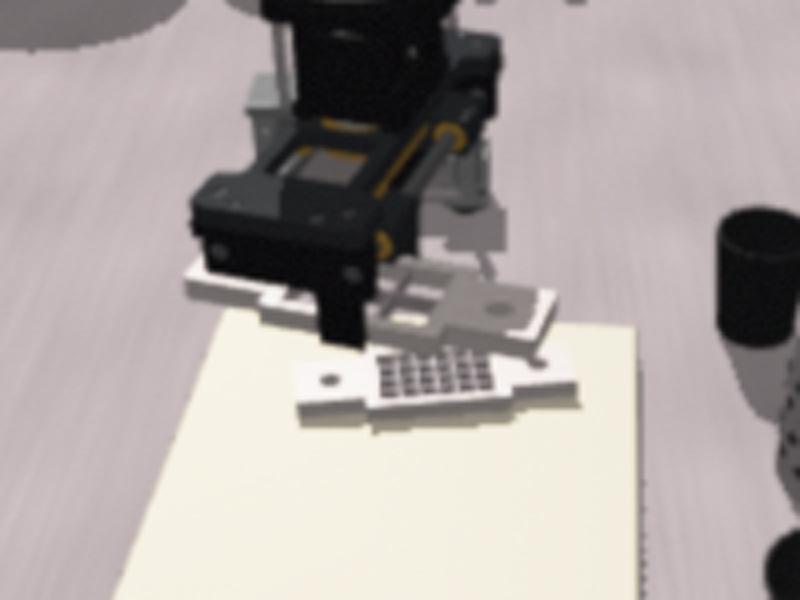

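Emit:
play_rows(
  plan=[
    [[-2, 0.8, 0], [0, 0, -1]],
    [[-6, 2.4, 0], [0, 0, -2.5]],
    [[-10.5, 4.1, 0], [0, 0, -4.5]],
    [[-15, 5.9, 0], [0, 0, -6.5]],
    [[-19.5, 7.7, 0], [0, 0, -8.5]],
    [[-24, 9.5, 0], [0, 0, -10.5]],
    [[-28.5, 11.2, 0], [0, 0, -12.5]],
    [[-33, 13, -0.1], [0, 0, -14]],
    [[-37, 14.6, -0.2], [0, 0, -15.5]],
    [[-40, 15.8, -0.3], [0, 0, -16.5]],
    [[-41.4, 16.3, -0.3], [0, 0, -17.1]],
    [[-41.6, 16.4, -0.3], [0, 0, -17.1]],
  ],
)

```text
clock: 6.6
tcp_pos: [475.4, 311.3, 204.5]
eef_rot: [0.708, -0.707, -0.0, 0.001]
wrist_force: [0.0, -0.6, -1.4]
finger_gap: 59.7
```

Emit:
play_rows(
  plan=[
    [[0, 0, 1], [0, 0, 0]],
    [[0, 0, 2.2], [0, 0, 0]],
    [[0, 0, 2.8], [0, 0, 0]],
    [[0, 0, 2.8], [0, 0, 0]],
  ],
)

```text
clock: 7.1
tcp_pos: [476.1, 310.1, 176.4]
eef_rot: [-0.707, 0.707, 0.0, -0.001]
wrist_force: [0.7, 1.1, -1.5]
finger_gap: 59.8
```

```bash
cat > z.py <<'E'
from h import *
import sys
tag=sys.argv[1]
s=shot('side','s%s.png'%tag)[:,:,::-1];t=shot('top','t%s.png'%tag)[:,:,::-1]
cv2.imwrite('pics/s%sz.png'%tag,cv2.convertScaleAbs(cv2.resize(s[90:200,195:295],None,fx=8,fy=5.4*1.0,interpolation=2) if 0 else cv2.resize(s[110:185,195:295],None,fx=8,fy=8,interpolation=2)))
cv2.imwrite('pics/t%sz.png'%tag,cv2.convertScaleAbs(cv2.resize(t[220:315,110:210],None,fx=6,fy=6,interpolation=2),alpha=1.4))
delta([476,310.5,174],-90)
E
python3 z.py 4
```

```text
t 7.2 tcp [476.34 310.67 177.21] xang -90.04 tilt [0.01 0.01] F [ 0.1  0.2 -1.4] gap 59.4
shift [0.017 0.034 0.321] rot [-0.01  0.01 -0.04] |sh| 0.3
```

View pics/s4z.png

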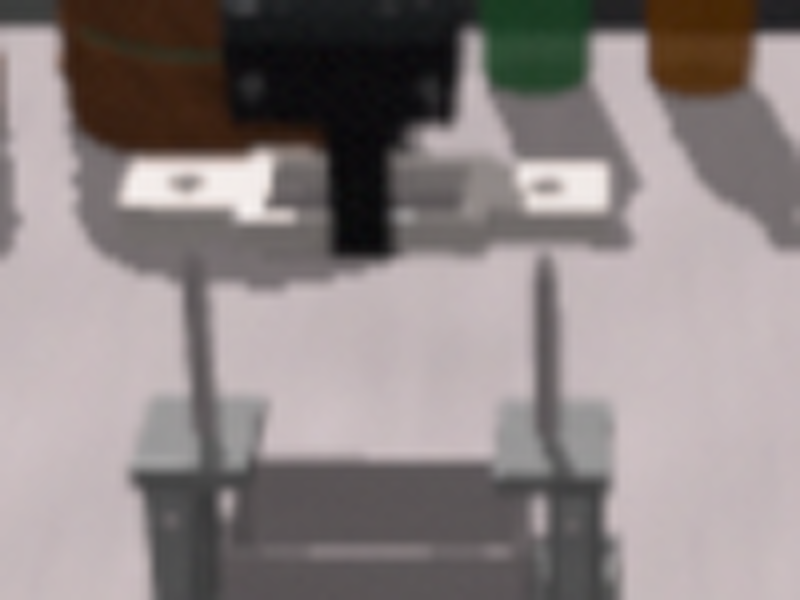

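View pics/t4z.png

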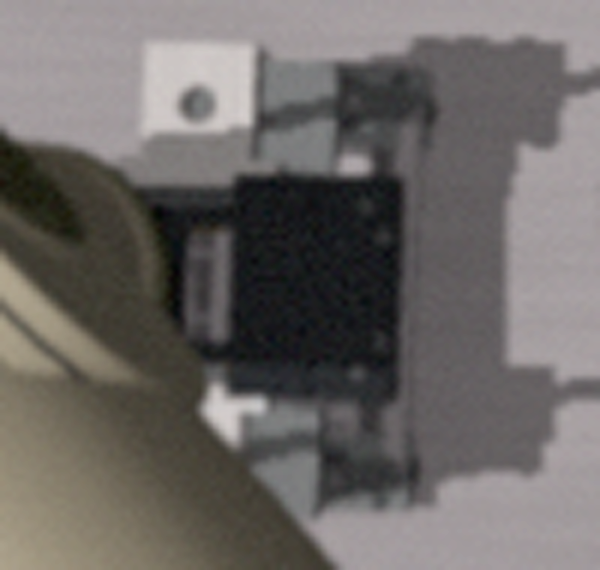

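```bash
python3 - <<'E'
from h import *
def u(x,y,k,x0,y0): return ((x+.5)/k-.5+x0,(y+.5)/k-.5+y0)
H=188.8
print('side holes',onz('side',*u(187,183,8,195,110),H).round(1),onz('side',*u(547,186,8,195,110),H).round(1))
print('side tips',onz('side',*u(193,254,8,195,110),160).round(1),onz('side',*u(545,257,8,195,110),160).round(1))
print('side ear corners',[onz('side',*u(*q,8,195,110),H).round(1) for q in [(126,158),(116,208),(609,162),(611,214)]])
print('top hole',onz('top',*u(197,103,6,110,220),H).round(1))
print('top ear corners',[onz('top',*u(*q,6,110,220),H).round(1) for q in [(145,42),(260,44),(254,133),(140,130)]])
print('top tip',onz('top',*u(128,143,6,125,215),160).round(1),onz('top',*u(113,491,6,125,215),160).round(1))
t=cv2.imread('pics/top0.png');s=cv2.imread('pics/side0.png')
cv2.imwrite('pics/tips.png',np.vstack([np.hstack([cv2.resize(t[a:a+25,135:175],None,fx=10,fy=10,interpolation=0) for a in (228,284)]),
 np.hstack([cv2.resize(s[135:160,b-20:b+20],None,fx=10,fy=10,interpolation=0) for b in (263,219)])])*1.3)
E
```

```text
side holes [413.2 305.5 188.8] [542.6 305.9 188.8]
side tips [412.9 307.6 160. ] [541.6 307.7 160. ]
side ear corners [array([388.4, 327.2, 188.8]), array([390.8, 283.5, 188.8]), array([564.9, 327.8, 188.8]), array([565.8, 282.3, 188.8])]
top hole [541.3 310.8 188.8]
top ear corners [array([563. , 330.9, 188.8]), array([563.2, 288.7, 188.8]), array([530.9, 289.5, 188.8]), array([531. , 331.2, 188.8])]
top tip [539.1 310.3 160. ] [411.  310.5 160. ][ WARN:0@0.966] global loadsave.cpp:1063 imwrite_ Unsupported depth image for selected encoder is fallbacked to CV_8U.
```

View pics/tips.png

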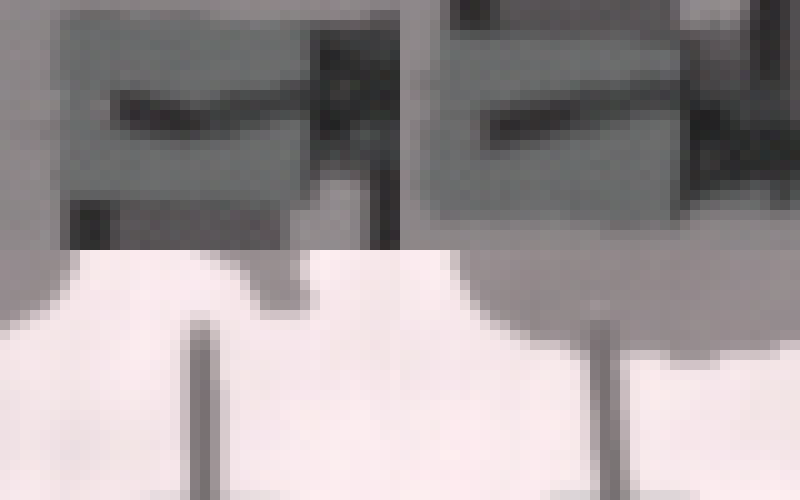

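Emit:
play_rows(
  plan=[
    [[0.03, 0.05, 0], [0, 0, 0]],
    [[0.03, 0.05, 0.6], [0, 0, 0]],
    [[0.03, 0.05, 1.2], [0, 0, 0]],
    [[0.03, 0.05, 1.7], [0, 0, 0]],
    [[0.03, 0.05, 2.1], [0, 0, 0]],
    [[0.03, 0.05, 2.4], [0, 0, 0]],
    [[0.03, 0.05, 2.4], [0, 0, 0]],
  ],
)

```text
clock: 8.07
tcp_pos: [475.5, 310.9, 153.0]
eef_rot: [-0.707, 0.707, 0.0, 0.0]
wrist_force: [-0.7, 2.4, -1.1]
finger_gap: 59.5
```

```bash
python3 z.py 5
```

```text
t 8.175 tcp [475.57 310.82 153.18] xang -90.01 tilt [0.   0.03] F [-0.9  2.5 -1.3] gap 59.9
shift [ 0.031 -0.043 -2.082] rot [-0.    0.03 -0.01] |sh| 2.1
```

View pics/s5z.png

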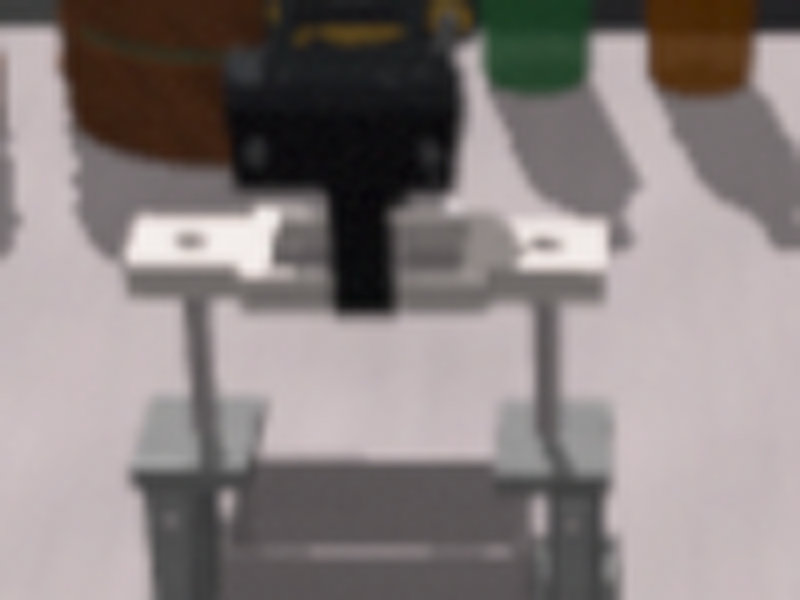

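View pics/t5z.png

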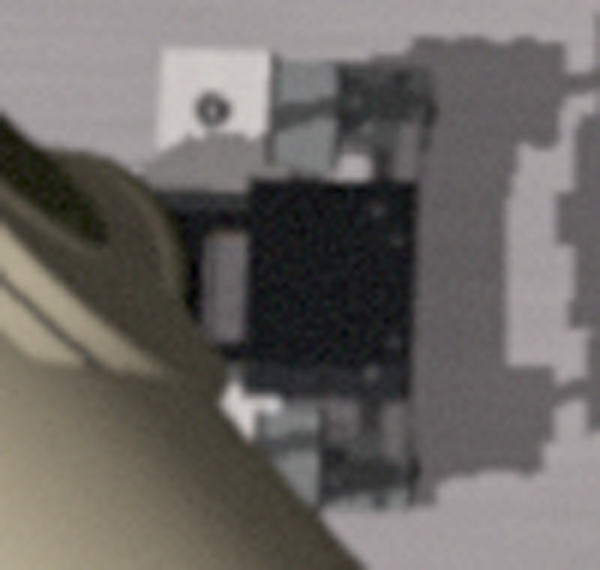

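Emit:
play_rows(
  plan=[
    [[-0.06, 0, 0.1], [0, 0, 0]],
    [[-0.08, 0, 0.4], [0, 0, 0]],
    [[-0.08, 0, 0.8], [0, 0, 0]],
    [[-0.08, 0, 1.1], [0, 0, 0]],
    [[-0.08, 0, 1.1], [0, 0, 0]],
  ],
)

```text
clock: 8.8
tcp_pos: [475.4, 311.9, 141.8]
eef_rot: [-0.707, 0.707, 0.0, 0.0]
wrist_force: [-2.4, 5.0, 0.5]
finger_gap: 59.3
```

Emit:
play_rows(
  plan=[
    [[-0.05, 0.03, 0], [0, 0, 0]],
    [[-0.1, 0.05, 0], [0, 0, 0]],
    [[-0.1, 0.05, 0], [0, 0, 0]],
    [[-0.1, 0.05, 0], [0, 0, 0]],
  ],
)

```text
clock: 9.3
tcp_pos: [475.3, 312.0, 141.9]
eef_rot: [-0.707, 0.707, -0.0, -0.0]
wrist_force: [-1.5, 3.4, -0.4]
finger_gap: 59.7
```

Emit:
play_rows(
  plan=[
    [[-0.05, 0.03, 0], [0, 0, 0]],
    [[-0.1, 0.06, 0], [0, 0, 0]],
    [[-0.1, 0.06, 0], [0, 0, 0]],
    [[-0.1, 0.06, 0], [0, 0, 0]],
  ],
)

```text
clock: 9.8
tcp_pos: [474.6, 313.0, 141.9]
eef_rot: [-0.707, 0.707, -0.0, -0.0]
wrist_force: [0.0, 0.1, -1.0]
finger_gap: 59.7
```

Emit:
play_rows(
  plan=[
    [[-0.05, 0.02, 0.3], [0, 0, 0]],
    [[-0.06, 0.02, 0.8], [0, 0, 0]],
    [[-0.06, 0.02, 1.4], [0, 0, 0]],
    [[-0.06, 0.02, 2], [0, 0, 0]],
    [[-0.06, 0.02, 2.5], [0, 0, 0]],
    [[-0.06, 0.02, 2.5], [0, 0, 0]],
  ],
)

```text
clock: 10.55
tcp_pos: [474.2, 313.7, 116.5]
eef_rot: [-0.707, 0.707, 0.0, -0.0]
wrist_force: [-0.1, 0.3, -0.3]
finger_gap: 59.5
```

Emit:
play_rows(
  plan=[
    [[0, 0, 0.4], [0, 0, 0]],
    [[0, 0, 1], [0, 0, 0]],
    [[0, 0, 1.6], [0, 0, 0]],
    [[0, 0, 2.1], [0, 0, 0]],
    [[0, 0, 2.5], [0, 0, 0]],
    [[0, 0, 2.75], [0, 0, 0]],
    [[0, 0, 2.75], [0, 0, 0]],
  ],
)

```text
clock: 11.42
tcp_pos: [474.3, 313.8, 89.4]
eef_rot: [-0.707, 0.707, -0.0, -0.0]
wrist_force: [-0.1, -0.4, -2.2]
finger_gap: 59.9
```

Near seat. Go down in small increments until contact shows.

Emit:
play_rows(
  plan=[
    [[0, 0, 0.1], [0, 0, 0]],
    [[0, 0, 0.2], [0, 0, 0]],
    [[0, 0, 0.25], [0, 0, 0]],
    [[0, 0, 0.25], [0, 0, 0]],
  ],
)

```text
clock: 11.92
tcp_pos: [474.4, 313.8, 87.2]
eef_rot: [-0.707, 0.707, -0.0, 0.0]
wrist_force: [-1.7, -1.0, 0.5]
finger_gap: 59.4
```

Emit:
play_rows(
  plan=[
    [[0, 0, 0.05], [0, 0, 0]],
    [[0, 0, 0.1], [0, 0, 0]],
    [[0, 0, 0.1], [0, 0, 0]],
    [[0, 0, 0.1], [0, 0, 0]],
  ],
)

```text
clock: 12.42
tcp_pos: [474.5, 313.8, 87.1]
eef_rot: [-0.707, 0.707, -0.0, 0.0]
wrist_force: [-4.0, -4.4, 11.2]
finger_gap: 59.6
```

Emit:
play_rows(
  plan=[
    [[0, 0, -0.05], [0, 0, 0]],
    [[0, 0, -0.05], [0, 0, 0]],
    [[0, 0, -0.05], [0, 0, 0]],
    [[0, 0, -0.05], [0, 0, 0]],
    [[0, 0, -0.05], [0, 0, 0]],
  ],
  grip=-1,
)

```text
clock: 13.05
tcp_pos: [474.4, 313.8, 86.5]
eef_rot: [-0.707, 0.707, -0.0, -0.0]
wrist_force: [0.8, 0.1, -0.2]
finger_gap: 86.8
```

Emit:
play_rows(
  plan=[
    [[0, 0, -1], [0, 0, 0]],
    [[0, 0, -4], [0, 0, 0]],
    [[0, 0, -8], [0, 0, 0]],
    [[0, 0, -12], [0, 0, 0]],
    [[0, 0, -14], [0, 0, 0]],
    [[0, 0, -14], [0, 0, 0]],
  ],
)

```text
clock: 13.8
tcp_pos: [475.0, 314.5, 228.6]
eef_rot: [-0.707, 0.707, -0.001, 0.002]
wrist_force: [1.0, -0.5, -0.5]
finger_gap: 86.8
```

```bash
python3 z.py 6
```

```text
t 13.9 tcp [474.22 313.63 226.12] xang -90.03 tilt [-0.01 -0.02] F [ 0.4 -0.4 -0.4] gap 87.0
shift [ 0.311 -0.179  5.212] rot [ 0.01 -0.02 -0.03] |sh| 5.2
```

View pics/s6z.png

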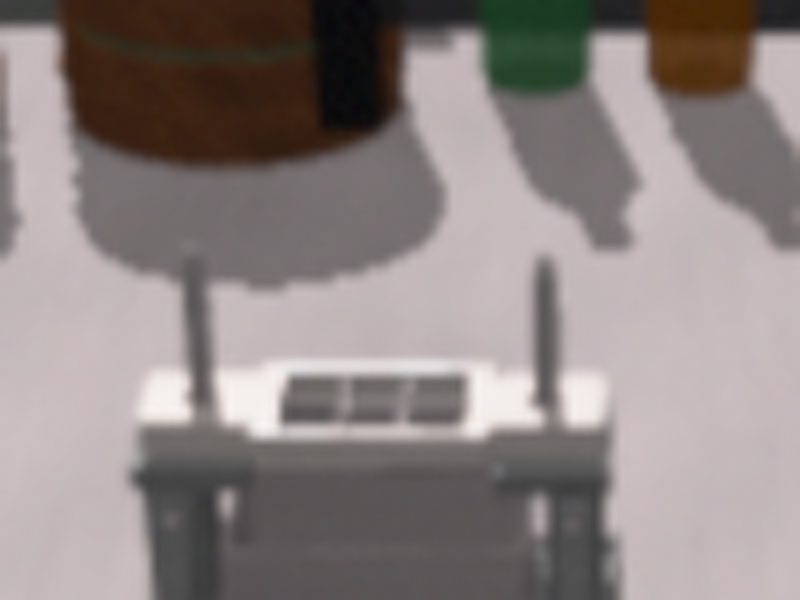

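View pics/t6z.png

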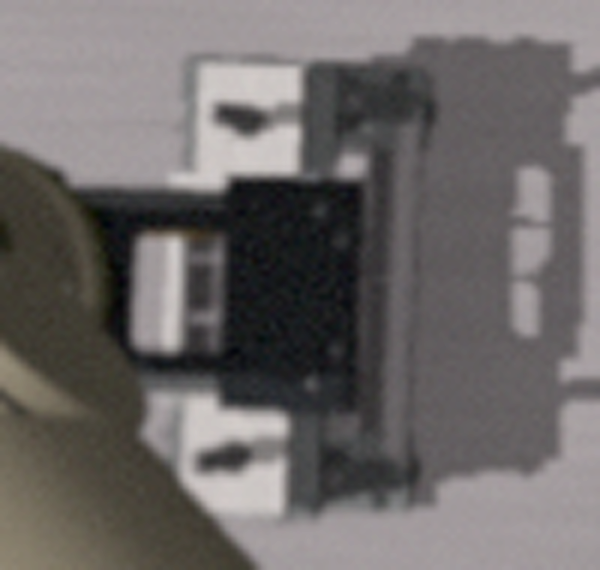

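```bash
python3 -c "
from h import *
delta([475,-273,150],-102.35)"
```

```text
t 13.9 tcp [474.22 313.63 226.12] xang -90.03 tilt [-0.01 -0.02] F [ 0.4 -0.4 -0.4] gap 87.0
shift [58.66  -0.107  7.636] rot [ 1.000e-02 -2.000e-02  1.232e+01] |sh| 59.2
```

Emit:
play_rows(
  plan=[
    [[3, 0, 0], [0, 0, 0.5]],
    [[8.5, 0, 0.5], [0, 0, 2]],
    [[14.5, 0, 1.3], [0, 0, 3]],
    [[20.5, 0, 2.2], [0, 0, 4.5]],
    [[26.5, 0, 3], [0, 0, 5.5]],
    [[32.5, 0, 4], [0, 0, 7]],
    [[38.5, -0.1, 5], [0, 0, 8]],
    [[44.5, -0.1, 6], [0, 0, 9.5]],
    [[50.5, -0.1, 7], [0, 0, 11]],
    [[55.5, -0.1, 7.6], [0, 0, 12]],
    [[58.2, -0.1, 7.6], [0, 0, 12.3]],
    [[58.7, -0.1, 7.6], [0, 0, 12.3]],
  ],
)

```text
clock: 15.4
tcp_pos: [473.9, -274.6, 149.1]
eef_rot: [-0.626, 0.78, 0.001, -0.001]
wrist_force: [0.3, 0.2, -0.0]
finger_gap: 86.9
```

Emit:
play_rows(
  plan=[
    [[0, 0, 0], [0, 0, 0]],
    [[0, 0, 0], [0, 0, 0]],
  ],
)

```text
clock: 15.65
tcp_pos: [475.4, -271.5, 150.5]
eef_rot: [-0.628, 0.778, 0.0, 0.0]
wrist_force: [0.6, 0.2, 0.0]
finger_gap: 87.3
```

```bash
python3 -c "
from h import *
s=shot('side','s7.png')[:,:,::-1]
cv2.imwrite('pics/s7z.png',cv2.resize(s[220:380,130:330],None,fx=4,fy=3.75,interpolation=2))
delta([475,-273,50],-102.35)"
```

```text
t 15.7 tcp [ 475.45 -271.77  150.61] xang -102.21 tilt [0.01 0.01] F [-0.1 -0.  -1.3] gap 87.2
shift [ 0.131  0.02  10.061] rot [-0.01  0.01  0.14] |sh| 10.1
```

View pics/s7z.png

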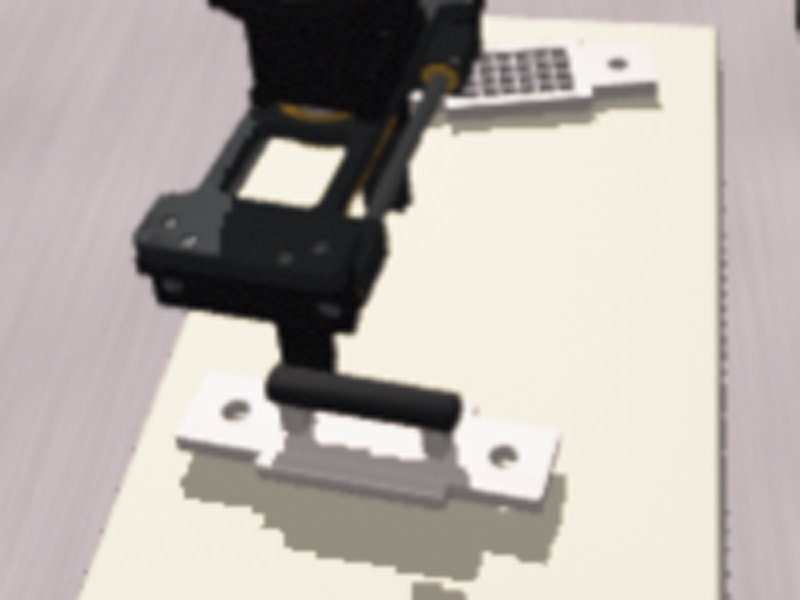

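Emit:
play_rows(
  plan=[
    [[0.1, 0, 2], [0, 0, 0.1]],
    [[0.1, 0, 5], [0, 0, 0.1]],
    [[0.1, 0, 7.5], [0, 0, 0.1]],
    [[0.1, 0, 9], [0, 0, 0.1]],
    [[0.1, 0, 9.8], [0, 0, 0.1]],
    [[0.1, 0, 10], [0, 0, 0.1]],
    [[0.1, 0, 10], [0, 0, 0.1]],
    [[0.1, 0, 10], [0, 0, 0.1]],
  ],
)

```text
clock: 16.7
tcp_pos: [475.3, -274.4, 51.2]
eef_rot: [-0.626, 0.78, -0.001, 0.0]
wrist_force: [1.3, 0.3, 0.9]
finger_gap: 86.9
```

```bash
python3 -c "
from h import *
s=shot('side','s8.png')[:,:,::-1]
cv2.imwrite('pics/s8z.png',cv2.resize(s[220:380,130:330],None,fx=4,fy=3.75,interpolation=2))
delta([475,-273,50],-102.35)"
```

```text
t 16.75 tcp [ 475.21 -274.37   51.12] xang -102.43 tilt [ 0.05 -0.03] F [-0.2  0.1 -0.5] gap 86.8
shift [-0.13   0.05   0.112] rot [-0.05 -0.02 -0.08] |sh| 0.2
```

View pics/s8z.png

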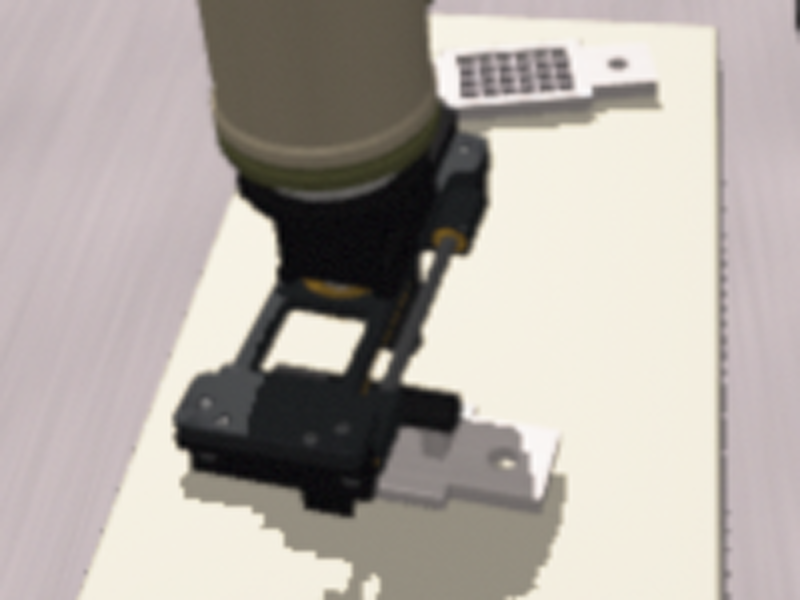

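Emit:
play_rows(
  plan=[
    [[-0.1, 0, 0.1], [0, 0, 0]],
    [[-0.1, 0, 0.1], [0, 0, 0]],
    [[-0.1, 0, 0.1], [0, 0, 0]],
    [[-0.1, 0, 0.1], [0, 0, 0]],
    [[-0.1, 0, 0.1], [0, 0, 0]],
    [[-0.1, 0, 0.1], [0, 0, 0]],
    [[-0.1, 0, 0.1], [0, 0, 0]],
    [[-0.1, 0, 0.1], [0, 0, 0]],
    [[-0.1, 0, 0.1], [0, 0, 0]],
    [[-0.1, 0, 0.1], [0, 0, 0]],
  ],
  grip=1,
)

```text
clock: 18.0
tcp_pos: [475.1, -273.2, 49.6]
eef_rot: [-0.626, 0.78, -0.0, -0.0]
wrist_force: [0.5, 0.1, -0.6]
finger_gap: 17.7
```

Emit:
play_rows(
  plan=[
    [[0, 0, -0.5], [0, 0, 0]],
    [[0, 0, -2], [0, 0, 0]],
    [[0, 0, -5], [0, 0, 0]],
    [[0, 0, -9], [0, 0, 0]],
    [[0, 0, -13], [0, 0, 0]],
    [[0, 0, -16], [0, 0, 0]],
    [[0, 0, -17], [0, 0, 0]],
    [[0, 0, -17], [0, 0, 0]],
  ],
)

```text
clock: 19.0
tcp_pos: [475.1, -273.2, 219.7]
eef_rot: [-0.626, 0.779, -0.0, 0.0]
wrist_force: [-1.0, 1.0, -2.2]
finger_gap: 18.1
```

```bash
python3 -c "
from h import *
s=shot('side','s9.png')[:,:,::-1]
cv2.imwrite('pics/s9z.png',cv2.resize(s[150:310,130:330],None,fx=4,fy=3.75,interpolation=2))
delta([474.4,313.7,220],-90)"
```

```text
t 19.05 tcp [ 474.73 -272.97  218.73] xang -102.43 tilt [-0.05  0.02] F [-0.7  0.6 -3.2] gap 17.6
shift [-57.286  12.657  -0.102] rot [  0.05   0.02 -12.43] |sh| 58.7
```

View pics/s9z.png

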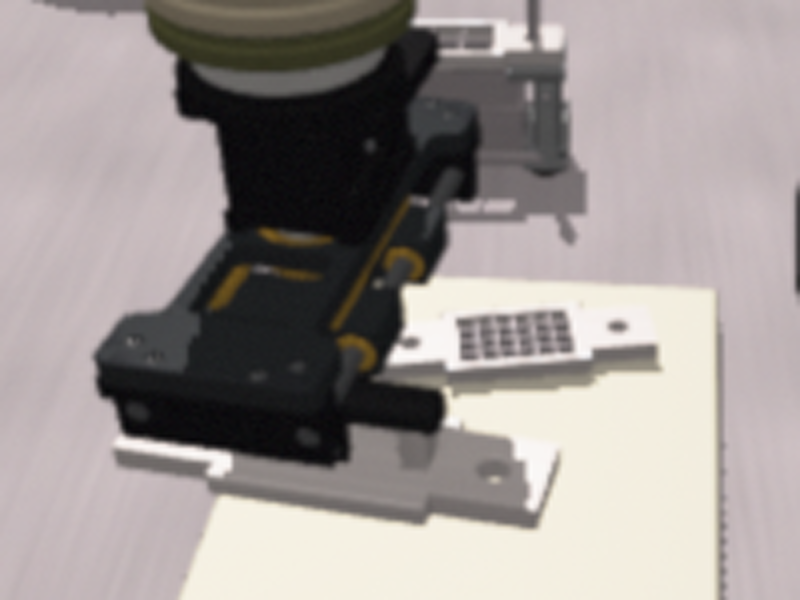

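Emit:
play_rows(
  plan=[
    [[-2.5, 0.5, 0], [0, 0, -0.5]],
    [[-7.5, 1.6, 0], [0, 0, -1.5]],
    [[-13, 2.9, 0], [0, 0, -3]],
    [[-18.5, 4.1, 0], [0, 0, -4]],
    [[-24.5, 5.4, 0], [0, 0, -5.5]],
    [[-30.5, 6.7, 0], [0, 0, -6.5]],
    [[-36.5, 8.1, 0], [0, 0, -8]],
    [[-42.5, 9.4, 0], [0, 0, -9.5]],
    [[-48.5, 10.7, 0], [0, 0, -11]],
    [[-53.5, 11.8, 0], [0, 0, -12]],
    [[-56.5, 12.5, 0], [0, 0, -12.4]],
    [[-57.3, 12.7, 0], [0, 0, -12.4]],
  ],
)

```text
clock: 20.55
tcp_pos: [472.2, 316.4, 218.3]
eef_rot: [0.709, -0.706, -0.001, 0.001]
wrist_force: [-0.9, -1.1, -1.7]
finger_gap: 17.6
```

Emit:
play_rows(
  plan=[
    [[0, 0, 0], [0, 0, 0]],
    [[0, 0, 0.5], [0, 0, 0]],
    [[0, 0, 1], [0, 0, 0]],
    [[0, 0, 1.2], [0, 0, 0]],
    [[0, 0, 1.2], [0, 0, 0]],
  ],
)

```text
clock: 21.18
tcp_pos: [474.4, 313.4, 207.4]
eef_rot: [-0.707, 0.707, -0.0, -0.0]
wrist_force: [-0.5, 0.6, -2.2]
finger_gap: 17.6
```

```bash
sed -i 's/^delta.*/delta([474.4,313.7,205],-90)/; s/s\[110:185,195:295\]/s[95:170,195:295]/' z.py; python3 z.py 10
```

```text
t 21.275 tcp [474.48 313.67 207.64] xang -90.04 tilt [0.01 0.  ] F [-0.5 -0.2 -2.4] gap 17.7
shift [-0.003  0.008  0.264] rot [-0.01  0.   -0.04] |sh| 0.3
```

View pics/s10z.png

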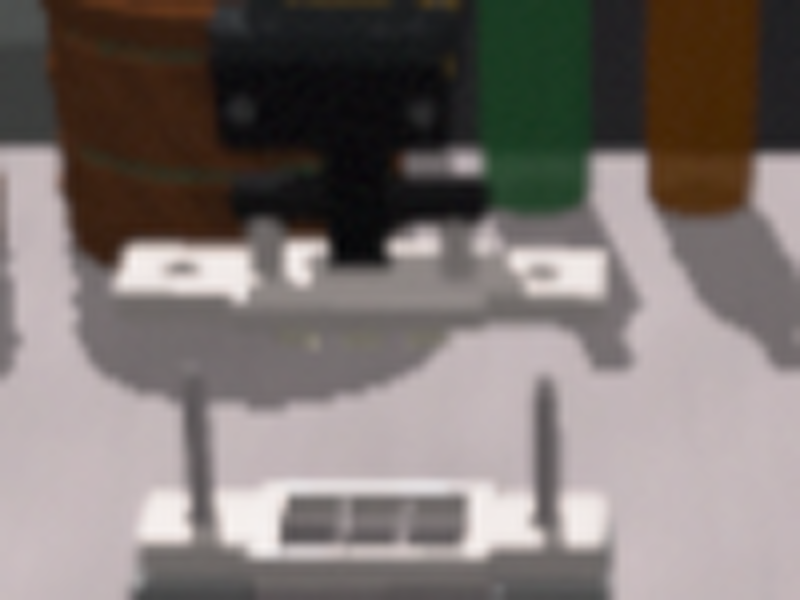

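View pics/t10z.png

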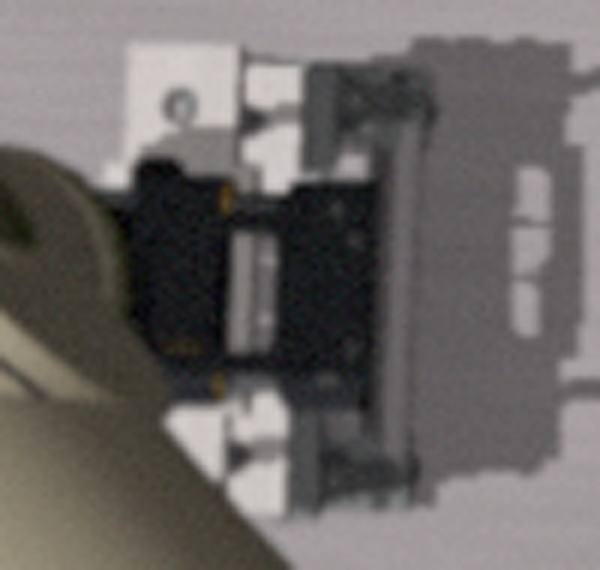

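```bash
python3 - <<'E'
from h import *
def u(x,y,k,x0,y0): return ((x+.5)/k-.5+x0,(y+.5)/k-.5+y0)
H=200
print('side holes',onz('side',*u(181,267,8,195,95),H).round(1),onz('side',*u(544,271,8,195,95),H).round(1))
print('side tips',onz('side',*u(193,374,8,195,95),160).round(1),onz('side',*u(545,377,8,195,95),160).round(1))
print('top hole',onz('top',*u(181,106,6,110,220),H).round(1))
print('top ear',[onz('top',*u(*q,6,110,220),H).round(1) for q in [(129,43),(242,44)]])
print('top tip',onz('top',146.3,237.8,160).round(1),onz('top',144.1,296,160).round(1))
print('seated frame ears',[onz('top',*u(*q,6,110,220),99).round(1) for q in [(198,62),(302,66),(176,514),(286,516)]])
E
```

```text
side holes [411.2 311.6 200. ] [541.6 311.2 200. ]
side tips [412.9 307.6 160. ] [541.6 307.7 160. ]
top hole [539.5 313.6 200. ]
top ear [array([561.8, 333.6, 200. ]), array([562.3, 292.5, 200. ])]
top tip [540.5 309.5 160. ] [412. 309. 160.]
seated frame ears [array([561.7, 334.6,  99. ]), array([560.9, 293.5,  99. ]), array([386.6, 335.7,  99. ]), array([386.9, 292.8,  99. ])]
```

Emit:
play_rows(
  plan=[
    [[0, -0.04, 0.5], [0, 0, 0]],
    [[0, -0.04, 1.2], [0, 0, 0]],
    [[0, -0.04, 2], [0, 0, 0]],
    [[0, -0.04, 2.6], [0, 0, 0]],
    [[0, -0.04, 3.1], [0, 0, 0]],
    [[0, -0.04, 3.5], [0, 0, 0]],
    [[0, -0.04, 3.5], [0, 0, 0]],
    [[0, -0.04, 3.5], [0, 0, 0]],
  ],
)

```text
clock: 22.28
tcp_pos: [474.9, 313.8, 172.7]
eef_rot: [-0.707, 0.707, -0.0, 0.0]
wrist_force: [0.4, 0.5, -2.4]
finger_gap: 17.7
```

Emit:
play_rows(
  plan=[
    [[0, 0, 0.4], [0, 0, 0]],
    [[0, 0, 0.8], [0, 0, 0]],
    [[0, 0, 1.2], [0, 0, 0]],
    [[0, 0, 1.5], [0, 0, 0]],
    [[0, 0, 1.5], [0, 0, 0]],
    [[0, 0, 1.5], [0, 0, 0]],
  ],
)

```text
clock: 23.02
tcp_pos: [474.8, 313.8, 157.6]
eef_rot: [-0.707, 0.707, -0.0, 0.0]
wrist_force: [-0.3, -0.1, -3.2]
finger_gap: 17.1
```

```bash
python3 z.py 11
```

```text
t 23.125 tcp [474.89 313.76 157.67] xang -90.03 tilt [0.02 0.  ] F [-0.   0.4 -3. ] gap 17.6
shift [ 0.006  0.047 -4.733] rot [-0.02  0.   -0.03] |sh| 4.7
```

View pics/s11z.png

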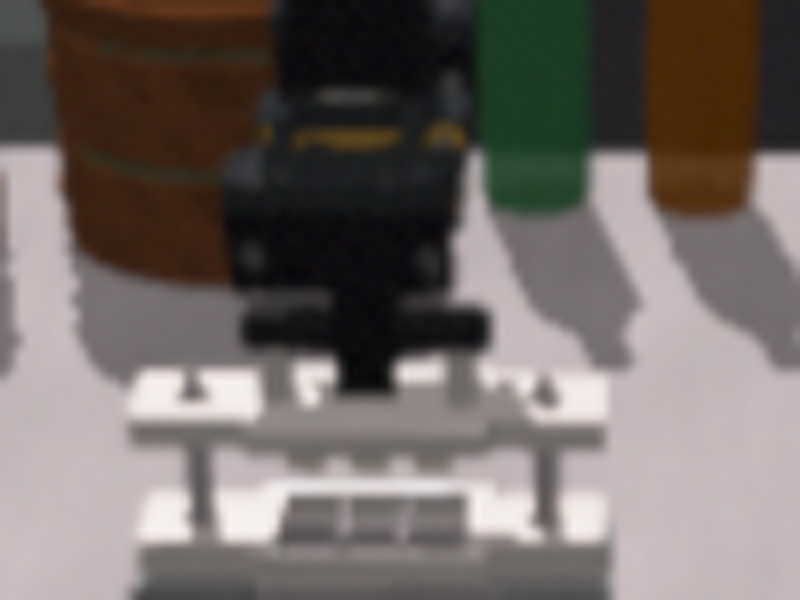

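Emit:
play_rows(
  plan=[
    [[0, 0, 0.4], [0, 0, 0]],
    [[0, 0, 1], [0, 0, 0]],
    [[0, 0, 1.6], [0, 0, 0]],
    [[0, 0, 2.1], [0, 0, 0]],
    [[0, 0, 2.5], [0, 0, 0]],
    [[0, 0, 2.5], [0, 0, 0]],
  ],
)

```text
clock: 23.88
tcp_pos: [474.7, 313.6, 132.2]
eef_rot: [-0.707, 0.707, 0.0, -0.0]
wrist_force: [0.9, -0.2, -1.8]
finger_gap: 17.9
```

Emit:
play_rows(
  plan=[
    [[0, 0, 0.2], [0, 0, 0]],
    [[0, 0, 0.4], [0, 0, 0]],
    [[0, 0, 0.6], [0, 0, 0]],
    [[0, 0, 0.7], [0, 0, 0]],
    [[0, 0, 0.7], [0, 0, 0]],
  ],
)

```text
clock: 24.5
tcp_pos: [474.8, 313.7, 125.4]
eef_rot: [-0.707, 0.707, -0.0, -0.0]
wrist_force: [-0.3, -0.4, -2.3]
finger_gap: 17.7
```

Teeth have entered the grid without force; continue.

Emit:
play_rows(
  plan=[
    [[0, 0, 0.2], [0, 0, 0]],
    [[0, 0, 0.4], [0, 0, 0]],
    [[0, 0, 0.5], [0, 0, 0]],
    [[0, 0, 0.55], [0, 0, 0]],
    [[0, 0, 0.55], [0, 0, 0]],
  ],
)

```text
clock: 25.12
tcp_pos: [474.8, 313.7, 120.0]
eef_rot: [-0.707, 0.707, -0.0, -0.0]
wrist_force: [0.6, 0.1, -2.9]
finger_gap: 17.9
```

Emit:
play_rows(
  plan=[
    [[0, 0, 0.05], [0, 0, 0]],
    [[0, 0, 0.1], [0, 0, 0]],
    [[0, 0, 0.1], [0, 0, 0]],
    [[0, 0, 0.1], [0, 0, 0]],
  ],
)

```text
clock: 25.62
tcp_pos: [474.8, 313.7, 119.0]
eef_rot: [-0.707, 0.707, -0.0, 0.0]
wrist_force: [-0.9, -0.3, -3.2]
finger_gap: 17.6
```

Emit:
play_rows(
  plan=[
    [[0, 0, 0.05], [0, 0, 0]],
    [[0, 0, 0.1], [0, 0, 0]],
    [[0, 0, 0.1], [0, 0, 0]],
    [[0, 0, 0.1], [0, 0, 0]],
  ],
)

```text
clock: 26.12
tcp_pos: [474.9, 313.7, 118.5]
eef_rot: [-0.707, 0.707, -0.0, 0.0]
wrist_force: [-2.8, -2.7, 5.2]
finger_gap: 17.8
```

Emit:
play_rows(
  plan=[
    [[0, 0, -0.05], [0, 0, 0]],
    [[0, 0, -0.05], [0, 0, 0]],
    [[0, 0, -0.05], [0, 0, 0]],
    [[0, 0, -0.05], [0, 0, 0]],
    [[0, 0, -0.05], [0, 0, 0]],
    [[0, 0, -0.05], [0, 0, 0]],
  ],
  grip=-1,
)

```text
clock: 26.88
tcp_pos: [474.8, 313.7, 118.5]
eef_rot: [-0.707, 0.707, -0.0, -0.0]
wrist_force: [-0.2, 0.2, -0.3]
finger_gap: 69.8
```

Emit:
play_rows(
  plan=[
    [[0, 0, -1], [0, 0, 0]],
    [[0, 0, -3.5], [0, 0, 0]],
    [[0, 0, -7], [0, 0, 0]],
    [[0, 0, -10.5], [0, 0, 0]],
    [[0, 0, -12.5], [0, 0, 0]],
    [[5, 0, -13], [0, 0, 0]],
    [[10, 0, -13], [0, 0, 0]],
    [[15, 0, -13], [0, 0, 0]],
    [[19, 0, -13], [0, 0, 0]],
    [[20, 0, -13], [0, 0, 0]],
    [[20, 0, -13], [0, 0, 0]],
    [[20, 0, -13], [0, 0, 0]],
  ],
)

```text
clock: 28.38
tcp_pos: [474.5, 115.5, 248.8]
eef_rot: [0.708, -0.706, -0.0, -0.0]
wrist_force: [-0.1, 0.5, -0.6]
finger_gap: 87.2
```

```bash
sed -i 's/s\[95:170,195:295\]/s[110:185,195:295]/' z.py; python3 z.py 12
```

```text
t 28.475 tcp [474.52 115.24 248.59] xang -89.89 tilt [-0.    0.02] F [-0.7  0.   0.4] gap 87.0
shift [-19.844  -0.027   4.368] rot [0.   0.02 0.11] |sh| 20.3
```

View pics/s12z.png

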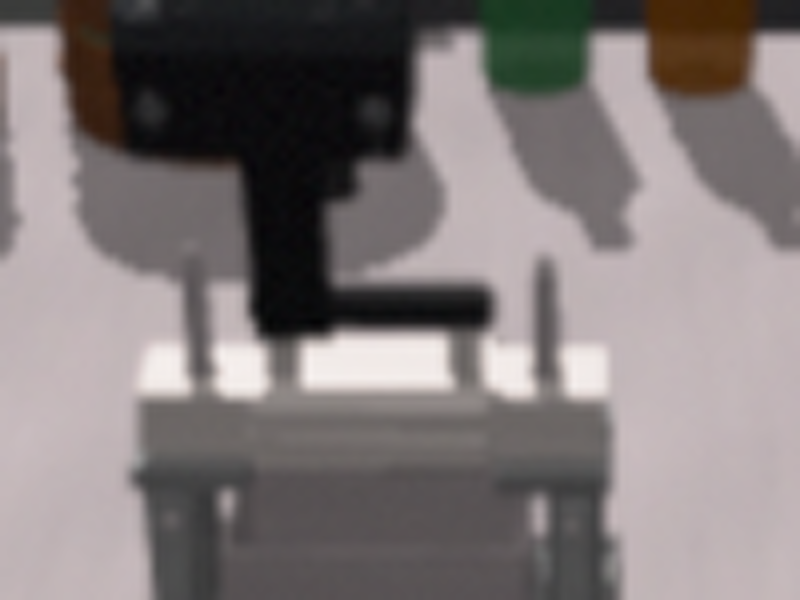

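View pics/t12z.png

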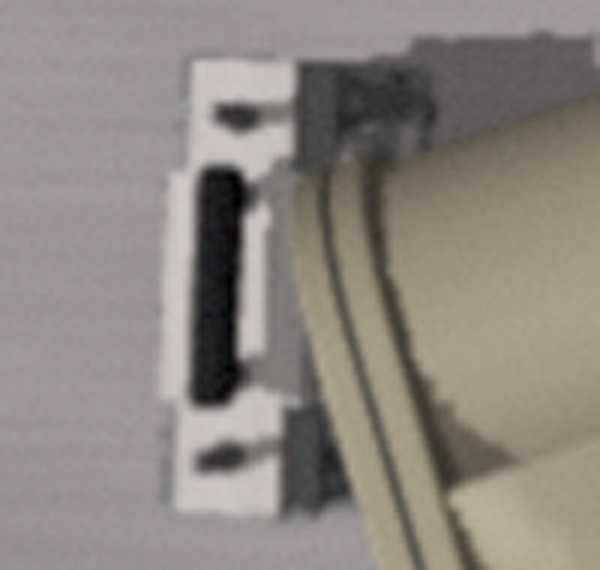

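View pics/s12.png

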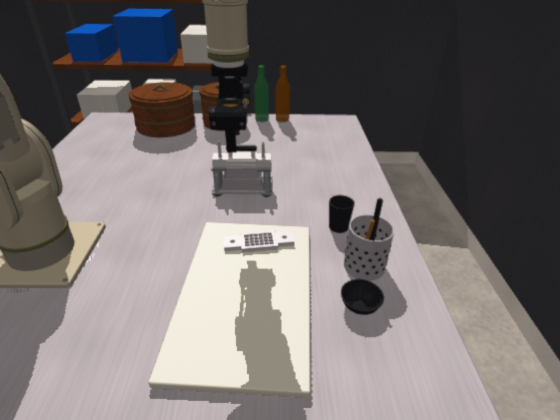

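```bash
python3 -c "
from h import *
print(job_done())"
```

```text
the job is handed in; nothing more can be done
None
```

The coarse blade frame is on the dicer's ledges over both rods, with the pusher fully down on it. I handed the job in at about 28.5 s of the 64 s; no verdict was reported.

- **Frame:** I lowered it slowly onto the rods. Sideways force from the rods reached about 5 N partway down. I shifted the frame about 2 mm in y and it came free, then it touched down on the ledges with a reading of about 11 N. I let go and checked both views. The frame lay flat with both rods through its holes.
- **Pusher:** it went down the rods without sideways force, and its teeth entered the grid freely. It stopped at a TCP height of 118.5 mm, against 118.8 mm expected for fully closed.
- **Last pictures:** the pusher sits flush on the frame and aligned with the dicer, with both rods showing. The fine-grid frame, bowl, cup and pot look unmoved. The gripper is open and clear, with wrist force near zero.

**What disagreed:**
- The two cameras differed by 2–3 mm.
- The rod-tip y measured in the images (about 309–310 mm) was 3–4 mm below the force-free position (about 313.7 mm). The top-view ledge corners (312.7 mm) agreed with that position to about 1 mm, and I went by the forces.
- I did not measure the seated positions to better than about 1–2 mm.

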